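# Roll the copper sleeve into the V-cradle and start the reading

### The job

Roll the round copper sleeve along the bench and up the cradle's blue ramp by pushing gently on its side with the fingers, without gripping or lifting it, until it drops into the black V-groove and lies still there, sticking out at both ends by about the same amount. Only then press the green button right down and let go. Do not press the red button, and leave the other things where they are.

Things in the scene. Friction and masses are not known exactly. Their poses are not given: they have to be found in the camera images.
- sleeve: hollow copper round bar (sleeve) with steel end caps and a white line along it, 40 mm diameter, 130 mm long, about 0.35 kg, lying on the bench. Origin: on its axis at mid length (20 mm above the bench at the start). Its x axis runs along the bar; y and z turn as it rolls. It rolls freely.
- cradle: fixed V-cradle, 80 mm wide. Origin: at bench level under the V-groove's bottom line, mid width. x: rolling direction, from ramp to groove; y: along the groove; z up. Blue ramp climbs from 0 at x = -97 mm to the crest; black groove sides slope 30 degrees, bottom 4 mm high at x = 0; upright stop at x = 40 to 52 mm, 48 mm high. The bar starts 170 to 250 mm before the origin, up to 7 degrees askew.
- cradle_crest (a point): middle of the crest line between ramp and groove: 17 mm before the groove line (-x of the cradle), 13.8 mm above the bench. Once past it the bar drops into the groove by itself.
- cradle_seat (a point): where the middle of the bar's axis lies when it is seated and centred: above the groove line, 27 mm above the bench
- start (a joint): green push button: 0 up, 0.006 (6 mm) right down, springs back; right down takes 5 N
- start_top (a point): centre of the top face of the green button (34 mm across), pressed straight down; the button stands in a grey housing on the bench, and the green and red buttons may stand in either of their two places
- stop (a joint): red push button, same build, not to be pressed
- stop_top (a point): centre of the top face of the red button
- solvent: amber bottle, 60 mm across, 150 mm tall; bystander, origin at the centre of its underside
- weight: brass weight with a knob, 32 mm across, 52 mm tall, standing beside the cradle; bystander, origin at the centre of its underside
- driver: orange-handled screwdriver, 190 mm long, lying; bystander, origin at the centre of its underside (screwdriver: under its middle)
- timber: strip of wood 90 x 45 x 22 mm; bystander, origin at the centre of its underside
- beaker: white open cup, 70 mm across, 90 mm tall; bystander, origin at the centre of its underside
- connector: small white connector, 30 x 24 x 30 mm; bystander, origin at the centre of its underside
Not all that is in view belongs to the job. There is more than one size of the sleeve; the job needs the middle-sized.

How it is judged:
By the outcome, as a careful person would: the job done as asked, in the order asked, and still so for the second after the job is handed in, with the robot touching nothing.
It also fails if it takes over 51 s, if anything falls off the work surface, if the arm or the gripper's body presses on something with over 40 N, if the wrist force passes 120 N, or if a joint passes its speed limit or range.

### The arm

A 6-joint arm with a two-finger parallel gripper is mounted at the origin on the work surface. World frame = base frame: x ahead of the robot, y to its left, z up, the work surface at z = 0. Lengths are in mm, angles in rad, forces in N, time in s.
With the tool pointing down it reaches from about 275 to 1000 mm from the base axis. Payload 8.4 kg.
Tool frame: the origin (TCP) lies midway between the tips of the shut fingers; the grasp point (between the pads) lies 19 mm behind it; z points along the fingers, y is the line along which they close (so a half turn about z gives the same grasp; the last joint's range is limited). The gripper opens to 85 mm and grips with 20 to 120 N. Pads are 22 mm wide; open, the fingers measure 114 mm over their backs; the gripper's body (76 mm by 85 mm) begins 54 mm behind the grasp point. The pads swing forward as they close: fully open they stand 13 mm farther back than shut.
Start: joints at [1.243, 0.353, 1.633, -0, 1.155, -0.002], TCP at [200.04, 592.125, 231.281] pointing down, gripper open.
Joint ranges: [-2.63, 2.63], [-0.92, 2.1], [0.06, 2.66], [-1.3, 4.44], [0, 2.69], [-3.02, 3.02]. Speed limits (rad/s): [2.22, 2.22, 2.79, 3.14, 3.14, 3.14].

### API

Orientations are given as [roll, pitch, yaw] about the fixed x, y, z axes, in that order (R = Rz(yaw) Ry(pitch) Rx(roll)).
In Python, from rig import r gives the robot as it stands.
- The arm moves only by the tool servo_tool, never from a script. Its argument "deltas" is a list of rows, each an object of numbers: "x", "y", "z": the shift along the world's x, y, z in mm; "rx", "ry", "rz": the turn, a rotation vector about the world's x, y, z in rad; "gripper": the gripper's target within -1 to 1 (fully open at 1, half-way at 0, shut at -1). A call has 1 to 10 rows; each row is the pose to reach, as a shift and turn from the pose commanded when the call began; what a row does not reach only later rows make up. A row lasts 1/10 s, in which the tool goes at most 50 mm and 8.59 degrees, less where a joint would pass 70% of its speed; a pose out of reach is approached as far as the arm can. A call with a gripper value outside its range is refused whole. The fingers move at their own pace and stop on an object; "newtons" is the grip in N (left out, the last holds). Time passes only in rows, so rows that repeat a pose let the fingers close. It gives the time, the measured TCP pose, the force, the opening and the grip force at its end, in the units of the state.
- r.sense(): the state, without advancing time (a new reading comes with each control period).
- r.grab_frame(name): name is "side" or "top"; returns the picture (480x640x3 uint8, blue, green, red); there is no depth.
- r.camera_params(name): a dict with "mtx" (3x3 intrinsics, pixels), "eye" and "orientation" of the camera in the world. Camera axes: x right, y down, z forward; pixel columns grow to the right and rows downward; lengths in mm; the calibration is good to about 2 mm. A picture is of the moment at which its call begins. camera_params takes no time and is no camera call.
- r.sign_off(): hands the job in; it is judged then, once.
Trained networks look in the newest picture that a camera, given by its name, has taken for a name from the list of things; names that differ only in an ending like _2 or _b are one class to them, and where a whole thing is asked for, a point or a joint stands for the part that bears it (a point fixed in the world has none). Each returns a list of dicts, best first, with "conf" (0 to 1); they miss things now and then, are a little off and sometimes report something else, mostly with a low value. They report only what shows in the picture. A call takes as long as a camera call. They do not tell look-alikes from the thing itself.
- r.recognise(name, camera): "box" ([left, top, width, height] in pixels, round what is visible of it).
The state is a dict: "clock": time; "qpos": joint angles; "qvel": joint speeds; "joint_efforts": joint torques, N m; "eef_pos": TCP position; "tcp_rot": TCP orientation; "contact_force": force on the tool from outside, world axes, zero at the start; "wrist_torque": the same for the moment, N m; "opening": opening from 0.0 (shut) to 1.0 (fully open); "grasp_force": force on a finger pad.
Only numpy, scipy, OpenCV 4.12 (cv2) and the standard library are available. Lean on these libraries where they do the work, as an engineer would, in place of code of your own. Each camera call takes 0.05 s, during which the arm holds its last target. There are 200 camera calls.

## Working session

There is one attempt and no reset: what is moved stays moved. The work goes in short steps, Python scripts to look and compute and a tool call to move; the robot and the scene stay as the last step left them, time stands still between calls to the robot, and variables do not carry over. Pictures are saved under pics/ and viewed, at most 10 in all, crops included, and the job is handed in when it is done.

Besides the shell and the picture viewer there is one more tool, called after "Request:" as name(argument=value, ...) on one line, values as JSON. servo_tool: Moves the arm, as the interface text tells. Its arguments: {"type":"object","properties":{"deltas":{"type":"array","items":{"type":"object","properties":{"x":{"type":"number"},"y":{"type":"number"},"z":{"type":"number"},"rx":{"type":"number"},"ry":{"type":"number"},"rz":{"type":"number"},"gripper":{"type":"number"}}}},"newtons":{"type":"number"}},"required":["deltas"]}

```bash
mkdir -p pics; ls; cat > h.py <<'E'
import numpy as np, cv2
from rig import r
from scipy.spatial.transform import Rotation as R
def cam(n):
    p=r.camera_params(n); K=np.array(p["mtx"]); o=np.array(p["orientation"]); e=np.array(p["eye"],float)
    M=o if o.shape==(3,3) else R.from_euler('xyz',o).as_matrix()
    return K,M,e
def onz(n,u,v,z=0):
    K,M,e=cam(n); d=M@np.linalg.solve(K,[u,v,1]); return e+d*(z-e[2])/d[2]
def proj(n,P):
    K,M,e=cam(n); q=(np.atleast_2d(P)-e)@M; q=q@K.T; return q[:,:2]/q[:,2:]
def tri(uv):
    A=[];b=[]
    for n,(u,v) in uv.items():
        K,M,e=cam(n); d=M@np.linalg.solve(K,[u,v,1]); d/=np.linalg.norm(d); Q=np.eye(3)-np.outer(d,d); A.append(Q); b.append(Q@e)
    return np.linalg.lstsq(np.vstack(A),np.hstack(b),rcond=None)[0]
E
python3 - <<'E'
from h import *
for n in("top","side"):
    cv2.imwrite(f"pics/{n}0.png",r.grab_frame(n)); print(r.camera_params(n))
    for t in("sleeve","cradle","start","stop","solvent","weight","driver","timber","beaker","connector"):
        print(n,t,[(np.round(d["box"]).tolist(),round(d["conf"],2)) for d in r.recognise(t,n)])
print(r.sense())
E
```

```text
pics
{'mtx': array([[473.92650914,   0.        , 320.74610083],
       [  0.        , 473.92650914, 244.80595443],
       [  0.        ,   0.        ,   1.        ]]), 'eye': array([ 404.69637555,  -55.86964502, 1113.63774882]), 'orientation': array([-3.02552413,  0.00370452, -1.58798516])}
top sleeve [([360.0, 345.0, 83.0, 40.0], 0.81), ([383.0, 270.0, 23.0, 39.0], 0.75), ([331.0, 217.0, 25.0, 60.0], 0.66), ([139.0, 279.0, 12.0, 16.0], 0.4)]
top cradle [([243.0, 234.0, 69.0, 43.0], 0.92)]
top start [([140.0, 280.0, 10.0, 13.0], 0.71)]
top stop [([246.0, 239.0, 68.0, 34.0], 0.39)]
top solvent [([355.0, 118.0, 26.0, 34.0], 0.63)]
top weight [([258.0, 194.0, 16.0, 17.0], 0.52)]
top driver [([471.0, 215.0, 13.0, 78.0], 0.88)]
top timber [([193.0, 140.0, 43.0, 20.0], 0.62)]
top beaker [([466.0, 319.0, 44.0, 34.0], 0.78), ([467.0, 215.0, 15.0, 76.0], 0.27)]
top connector [([184.0, 315.0, 15.0, 12.0], 0.7)]
{'mtx': array([[444.3317764 ,   0.        , 319.02693287],
       [  0.        , 444.3317764 , 242.03159138],
       [  0.        ,   0.        ,   1.        ]]), 'eye': array([418.0092
[... 795 characters left out ...]
0], 0.4)]
{'clock': 1.1, 'qpos': array([ 1.24258341e+00,  3.52964065e-01,  1.63342375e+00,  1.18020531e-05,
        1.15523211e+00, -2.39981729e-03]), 'qvel': array([ 0.00019702, -0.0003699 ,  0.00160285,  0.000245  , -0.00038405,
        0.0009896 ]), 'joint_efforts': array([ 5.53445498e-04, -6.05184960e+01, -3.42442989e+01,  1.59472243e-04,
        9.51968323e-04, -2.28560765e-05]), 'eef_pos': array([200.03925924, 592.10097287, 231.29324917]), 'tcp_rot': array([-3.14156542e+00, -1.08628312e-05,  2.81577479e+00]), 'contact_force': array([ 0.24541212, -0.15449942,  0.56233677]), 'wrist_torque': array([ 0.01096172,  0.00822309, -0.04818769]), 'grasp_force': 0.0, 'opening': 1.0050290147003613}
```

View pics/top0.png

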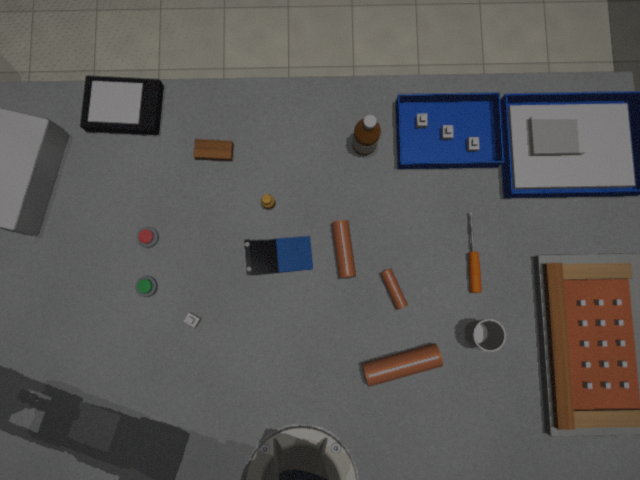

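View pics/side0.png

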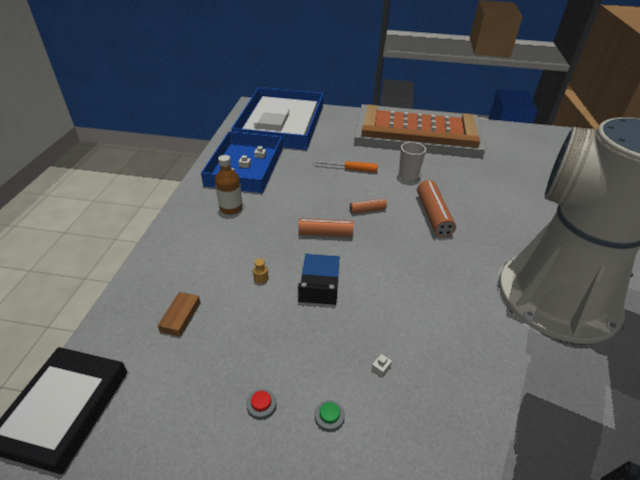

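The three copper candidates in the top view are (343,249), about 60 px long; (393,289), small; and (402,365), large. The middle-sized one at (343,249) fits: it lies before the blue ramp. Green button is at (146,286), red at (148,237). I'll measure and confirm with a crop.

```bash
cat > m.py <<'E'
from h import *
def rect(n,mask,near):
    cs,_=cv2.findContours(mask.astype(np.uint8),cv2.RETR_EXTERNAL,cv2.CHAIN_APPROX_NONE)
    cs=[c for c in cs if cv2.contourArea(c)>30]
    c=min(cs,key=lambda c:np.hypot(*(c.reshape(-1,2).mean(0)-near)))
    return c
def axis(n,c,z,flip=1):
    # contour to world at height z, min area rect
    P=np.array([onz(n,u,v,z)[:2] for u,v in c.reshape(-1,2)],np.float32)
    return cv2.minAreaRect(P)
E
python3 - <<'E'
from m import *
for n,s,bl,g,re in(("top",(343,249),(294,254),(146,286),(148,237)),("side",(326,228),(322,266),(330,412),(261,400))):
    im=r.grab_frame(n); hsv=cv2.cvtColor(im,cv2.COLOR_BGR2HSV); h,S,V=cv2.split(hsv)
    sl=((h<15)|(h>172))&(S>90)&(V>60)
    c=rect(n,sl,s); print(n,"sleeve px",cv2.minAreaRect(c),"world z20",axis(n,c,20),"z30",axis(n,c,30))
    b=(h>95)&(h<125)&(S>100)&(V>40); c=rect(n,b,bl); print("blue",cv2.boundingRect(c),cv2.approxPolyDP(c,3,True).reshape(-1,2).tolist(), axis(n,c,7))
    c=rect(n,(h>45)&(h<85)&(S>100)&(V>50),g); print("green",cv2.minAreaRect(c)[0])
    c=rect(n,((h<8)|(h>172))&(S>120)&(V>60),re); print("red",cv2.minAreaRect(c)[0])
im=r.grab_frame("top")[180:310,230:420]; cv2.imwrite("pics/crop.png",cv2.resize(im,None,fx=4,fy=4,interpolation=cv2.INTER_CUBIC))
E
```

```text
top sleeve px ((343.2000427246094, 248.4000244140625), (57.13422393798828, 16.404876708984375), 81.8698959350586) world z20 ((523.38720703125, -105.85248565673828), (133.3339385986328, 38.233795166015625), 6.673837184906006) z30 ((522.3019409179688, -105.39546203613281), (132.11474609375, 37.88418960571289), 6.673834323883057)
blue (275, 236, 38, 37) [[309, 236], [275, 240], [278, 271], [312, 268]] ((514.3231811523438, 9.872528076171875), (80.01453399658203, 81.59246826171875), 4.7176642417907715)
green (144.10000610351562, 285.70001220703125)
red (145.0, 236.0)
side sleeve px ((325.65667724609375, 227.45135498046875), (54.19833755493164, 15.915841102600098), 3.301865577697754) world z20 ((522.2083740234375, -108.70303344726562), (133.43621826171875, 60.33497619628906), 5.749272346496582) z30 ((520.6948852539062, -96.7696762084961), (131.4980010986328, 59.458595275878906), 5.749274253845215)
blue (302, 254, 38, 23) [[306, 254], [302, 274], [337, 276], [338, 256]] ((514.1923828125, 8.287734985351562), (79.10565948486328, 66.29483795166016), 4.8229546546936035)
green (329.5, 412.0)
red (260.7500305175781, 400.75006103515625)
```

View pics/crop.png

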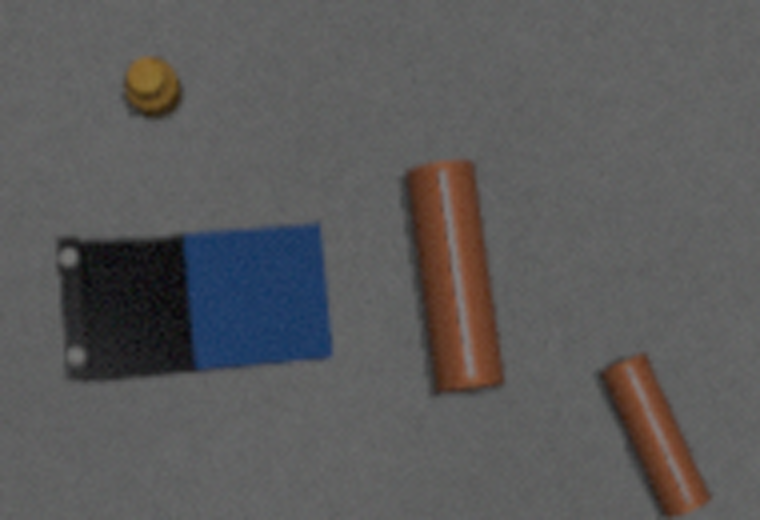

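Middle-sized sleeve confirmed at crop (455,275): 133 x 38 mm measured, in front of the blue ramp. Measured: cradle origin ≈ (510, 67), yaw 4.7°; sleeve ≈ (523, -106), axis 6.7°, i.e. 173 mm before the origin and almost centred.

Next I move behind the sleeve with the fingers open, as two contact points aligned with the groove.

Request:
servo_tool(deltas=[{"x": 328, "y": -748, "z": -80, "rz": -1.163, "gripper": 1}, {"x": 328, "y": -748, "z": -80, "rz": -1.163, "gripper": 1}, {"x": 328, "y": -748, "z": -80, "rz": -1.163, "gripper": 1}, {"x": 328, "y": -748, "z": -80, "rz": -1.163, "gripper": 1}, {"x": 328, "y": -748, "z": -80, "rz": -1.163, "gripper": 1}, {"x": 328, "y": -748, "z": -80, "rz": -1.163, "gripper": 1}, {"x": 328, "y": -748, "z": -80, "rz": -1.163, "gripper": 1}, {"x": 328, "y": -748, "z": -80, "rz": -1.163, "gripper": 1}, {"x": 328, "y": -748, "z": -80, "rz": -1.163, "gripper": 1}, {"x": 328, "y": -748, "z": -80, "rz": -1.163, "gripper": 1}])

```text
invalid input
```

```bash
python3 - <<'E'
from h import *
g=tri({"top":(144.6,285.7),"side":(329.5,412)});re=tri({"top":(145.5,236),"side":(260.75,400.75)});print("green",g,"red",re)
# cradle check: ramp toe z=0, crest z=13.8
for z,ps in((0,[(309.5,236),(312.5,268)]),(13.8,[(275,240),(278,271)])): print(z,[onz("top",*p,z).round(1) for p in ps])
s=r.sense();print(s["clock"],s["eef_pos"],s["tcp_rot"])
E
```

```text
green [444.29799086 354.12855546  17.69755305] red [559.91622028 354.83221661  18.04965355]
0 [array([556.1, -27.7,   0. ]), array([480. , -33.6,   0. ])]
13.8 [array([546.2,  52.8,  13.8]), array([473.5,  46.3,  13.8])]
1.25 [200.03993401 592.11810481 231.25031518] [-3.14155436e+00 -6.51943013e-07  2.81576732e+00]
```

Request:
servo_tool(deltas=[{"x": 20, "y": -45, "z": -5, "rz": -0.07, "gripper": 1}, {"x": 40, "y": -90, "z": -10, "rz": -0.14, "gripper": 1}, {"x": 60, "y": -135, "z": -15, "rz": -0.21, "gripper": 1}, {"x": 80, "y": -180, "z": -20, "rz": -0.28, "gripper": 1}, {"x": 100, "y": -225, "z": -25, "rz": -0.35, "gripper": 1}, {"x": 120, "y": -270, "z": -30, "rz": -0.42, "gripper": 1}, {"x": 140, "y": -315, "z": -35, "rz": -0.49, "gripper": 1}, {"x": 160, "y": -360, "z": -40, "rz": -0.56, "gripper": 1}, {"x": 180, "y": -405, "z": -45, "rz": -0.63, "gripper": 1}, {"x": 200, "y": -450, "z": -50, "rz": -0.7, "gripper": 1}], newtons=20)

```text
invalid input
```

Request:
servo_tool(deltas=[{"x": 20, "y": -45, "z": -5, "rx": 0, "ry": 0, "rz": -0.07, "gripper": 1}])

```text
clock: 1.35
eef_pos: [219.3, 550.9, 226.9]
tcp_rot: [3.137, -0.001, 2.748]
contact_force: [1.2, 0.4, 0.4]
opening: 0.999
grasp_force: 0.0
```

All fields seem to be needed.

Request:
servo_tool(deltas=[{"x": 308, "y": -703, "z": -75, "rx": 0, "ry": 0, "rz": -1.093, "gripper": 1}, {"x": 308, "y": -703, "z": -75, "rx": 0, "ry": 0, "rz": -1.093, "gripper": 1}, {"x": 308, "y": -703, "z": -75, "rx": 0, "ry": 0, "rz": -1.093, "gripper": 1}, {"x": 308, "y": -703, "z": -75, "rx": 0, "ry": 0, "rz": -1.093, "gripper": 1}, {"x": 308, "y": -703, "z": -75, "rx": 0, "ry": 0, "rz": -1.093, "gripper": 1}, {"x": 308, "y": -703, "z": -75, "rx": 0, "ry": 0, "rz": -1.093, "gripper": 1}, {"x": 308, "y": -703, "z": -75, "rx": 0, "ry": 0, "rz": -1.093, "gripper": 1}, {"x": 308, "y": -703, "z": -75, "rx": 0, "ry": 0, "rz": -1.093, "gripper": 1}, {"x": 308, "y": -703, "z": -75, "rx": 0, "ry": 0, "rz": -1.093, "gripper": 1}, {"x": 308, "y": -703, "z": -75, "rx": 0, "ry": 0, "rz": -1.093, "gripper": 1}])

```text
clock: 2.35
eef_pos: [420.4, 89.4, 177.9]
tcp_rot: [3.14, -0.0, 1.653]
contact_force: [1.0, 0.7, -0.1]
opening: 1.004
grasp_force: 0.0
```

Request:
servo_tool(deltas=[{"x": 106, "y": -244, "z": -60, "rx": 0, "ry": 0, "rz": 0, "gripper": 1}, {"x": 106, "y": -244, "z": -60, "rx": 0, "ry": 0, "rz": 0, "gripper": 1}, {"x": 106, "y": -244, "z": -60, "rx": 0, "ry": 0, "rz": 0, "gripper": 1}, {"x": 106, "y": -244, "z": -60, "rx": 0, "ry": 0, "rz": 0, "gripper": 1}, {"x": 106, "y": -244, "z": -60, "rx": 0, "ry": 0, "rz": 0, "gripper": 1}, {"x": 106, "y": -244, "z": -60, "rx": 0, "ry": 0, "rz": 0, "gripper": 1}, {"x": 106, "y": -244, "z": -60, "rx": 0, "ry": 0, "rz": 0, "gripper": 1}])

```text
clock: 3.05
eef_pos: [526.6, -155.4, 116.9]
tcp_rot: [3.141, 0.0, 1.65]
contact_force: [0.8, 0.2, -0.1]
opening: 1.0
grasp_force: 0.0
```

Request:
servo_tool(deltas=[{"x": 1, "y": -3, "z": -50, "rx": 0, "ry": 0, "rz": 0, "gripper": 1}, {"x": 1, "y": -3, "z": -85, "rx": 0, "ry": 0, "rz": 0, "gripper": 1}, {"x": 1, "y": -3, "z": -105, "rx": 0, "ry": 0, "rz": 0, "gripper": 1}, {"x": 1, "y": -3, "z": -112, "rx": 0, "ry": 0, "rz": 0, "gripper": 1}, {"x": 1, "y": -3, "z": -112, "rx": 0, "ry": 0, "rz": 0, "gripper": 1}])

```text
clock: 3.55
eef_pos: [526.2, -154.9, 5.3]
tcp_rot: [-3.14, -0.001, 1.653]
contact_force: [1.2, 0.7, 0.3]
opening: 1.0
grasp_force: 0.0
```

```bash
python3 - <<'E'
from h import *
im=r.grab_frame("side");cv2.imwrite("pics/s1.png",cv2.resize(im[130:330,220:480],None,fx=3,fy=3,interpolation=cv2.INTER_CUBIC))
E
```

```text
(no output)
```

View pics/s1.png

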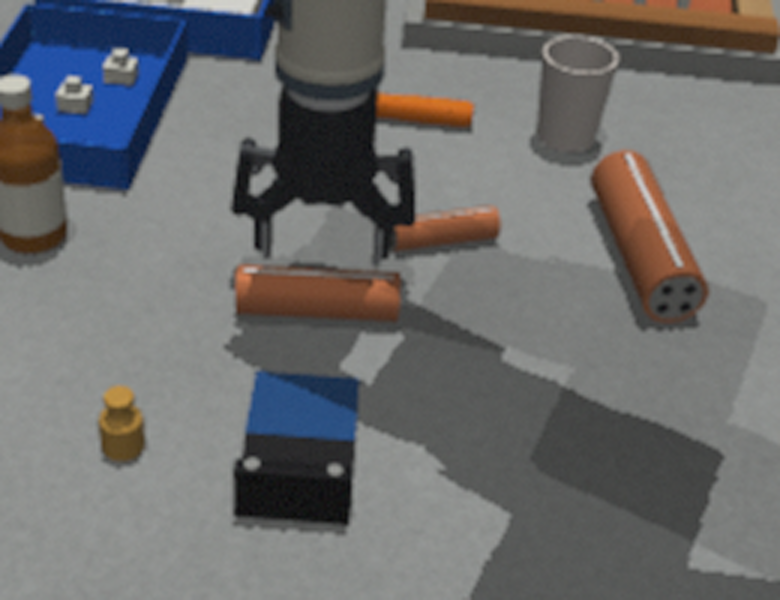

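The open fingers are behind the bar at crop (320,240), spanning most of its length, clear of the small sleeve. Pushing gently.

Request:
servo_tool(deltas=[{"x": -0.5, "y": 6, "z": -1, "rx": 0, "ry": 0, "rz": 0, "gripper": 1}, {"x": -1, "y": 12, "z": -1, "rx": 0, "ry": 0, "rz": 0, "gripper": 1}, {"x": -1.5, "y": 17, "z": -1, "rx": 0, "ry": 0, "rz": 0, "gripper": 1}, {"x": -2, "y": 22, "z": -1, "rx": 0, "ry": 0, "rz": 0, "gripper": 1}, {"x": -2.5, "y": 27, "z": -1, "rx": 0, "ry": 0, "rz": 0, "gripper": 1}, {"x": -3, "y": 32, "z": -1, "rx": 0, "ry": 0, "rz": 0, "gripper": 1}, {"x": -3.5, "y": 37, "z": -1, "rx": 0, "ry": 0, "rz": 0, "gripper": 1}, {"x": -4, "y": 42, "z": -1, "rx": 0, "ry": 0, "rz": 0, "gripper": 1}, {"x": -4.5, "y": 47, "z": -1, "rx": 0, "ry": 0, "rz": 0, "gripper": 1}, {"x": -4.5, "y": 50, "z": -1, "rx": 0, "ry": 0, "rz": 0, "gripper": 1}])

```text
clock: 4.6
eef_pos: [522.1, -105.1, 4.6]
tcp_rot: [-3.141, -0.0, 1.653]
contact_force: [-0.2, -0.1, -0.2]
opening: 1.002
grasp_force: 0.0
```

```bash
cat > look.py <<'E'
from m import *
import sys
def look(z,near,save=None,n="top"):
    im=r.grab_frame(n); h,S,V=cv2.split(cv2.cvtColor(im,cv2.COLOR_BGR2HSV))
    c=rect(n,((h<15)|(h>172))&(S>90)&(V>40),proj(n,[near])[0])
    a=axis(n,c,z); print("sleeve",a); p=np.array(a[0])-[509,66.6]; t=np.radians(5.1)
    print("cradle frame: roll %.1f along %.1f"%(p@[-np.sin(t),np.cos(t)],p@[np.cos(t),np.sin(t)]), "tcp",r.sense()["eef_pos"].round(1), r.sense()["clock"])
    if save: 
        u,v=proj(n,[near])[0].astype(int); cv2.imwrite(save,cv2.resize(im[max(v-75,0):v+75,max(u-100,0):u+100],None,fx=4,fy=4,interpolation=cv2.INTER_CUBIC))
E
python3 -c "
from look import *
look(20,[518,-60,20],'pics/t2.png')"
```

```text
sleeve ((408.5098876953125, -228.08255004882812), (49.47441101074219, 25.907283782958984), 22.60720443725586)
cradle frame: roll -284.6 along -126.3 tcp [ 522.  -104.9    4.6] 4.65
```

View pics/t2.png

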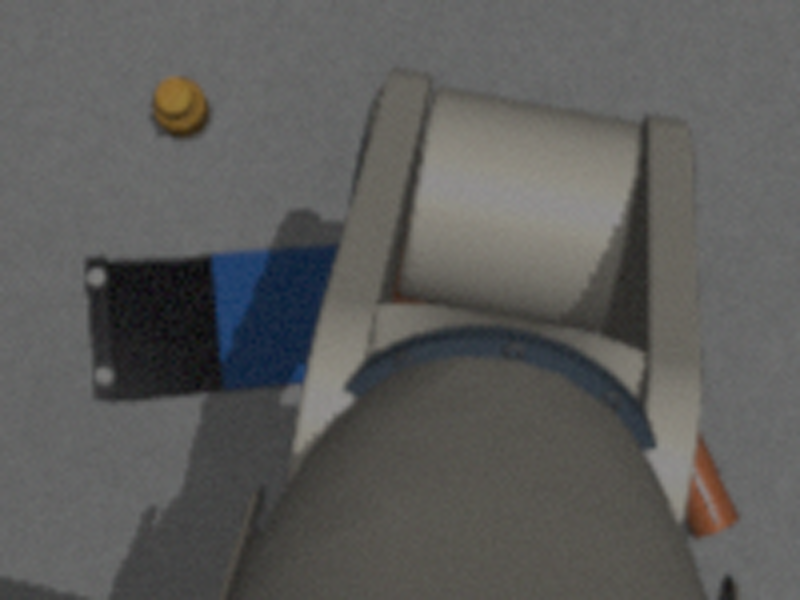

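The top camera is blocked by the arm; using the side view.

```bash
python3 -c "
from look import *
look(20,[520,-70,20],'pics/s3.png','side')"
```

```text
sleeve ((519.8792724609375, -74.46452331542969), (131.61180114746094, 56.772499084472656), 6.209743499755859)
cradle frame: roll -141.5 along -1.7 tcp [ 522.2 -105.2    4.6] 4.7
```

View pics/s3.png

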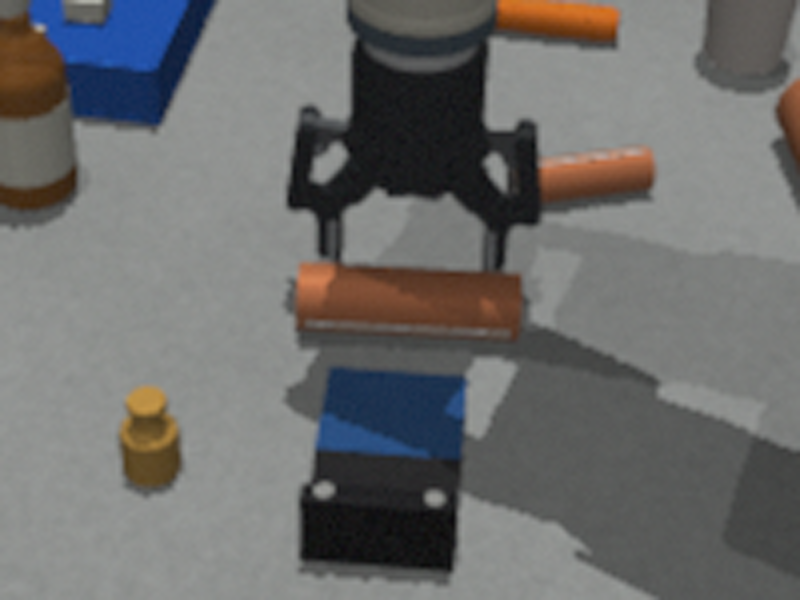

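Bar rolls cleanly, aligned at crop (410,300) and centred on the ramp to ~1 mm. Continuing.

Request:
servo_tool(deltas=[{"x": -0.5, "y": 5, "z": 0, "rx": 0, "ry": 0, "rz": 0, "gripper": 1}, {"x": -1, "y": 11, "z": 0, "rx": 0, "ry": 0, "rz": 0, "gripper": 1}, {"x": -1.5, "y": 17, "z": 0, "rx": 0, "ry": 0, "rz": 0, "gripper": 1}, {"x": -2, "y": 23, "z": 0, "rx": 0, "ry": 0, "rz": 0, "gripper": 1}, {"x": -2.5, "y": 29, "z": 0, "rx": 0, "ry": 0, "rz": 0, "gripper": 1}, {"x": -3, "y": 35, "z": 0, "rx": 0, "ry": 0, "rz": 0, "gripper": 1}, {"x": -3.6, "y": 41, "z": 0.5, "rx": 0, "ry": 0, "rz": 0, "gripper": 1}, {"x": -4.2, "y": 47, "z": 1, "rx": 0, "ry": 0, "rz": 0, "gripper": 1}, {"x": -4.7, "y": 53, "z": 2, "rx": 0, "ry": 0, "rz": 0, "gripper": 1}, {"x": -5.3, "y": 59, "z": 3, "rx": 0, "ry": 0, "rz": 0, "gripper": 1}])

```text
clock: 5.7
eef_pos: [518.9, -48.3, 9.2]
tcp_rot: [3.138, 0.003, 1.654]
contact_force: [-0.7, -19.7, 19.3]
opening: 1.003
grasp_force: 11.1
```

```bash
python3 -c "
from look import *
look(22,[514,-12,22],'pics/s4.png','side')"
```

```text
sleeve ((516.3133544921875, -22.658729553222656), (132.25930786132812, 57.310462951660156), 4.7154083251953125)
cradle frame: roll -89.6 along -0.7 tcp [518.8 -47.6   9.3] 5.75
```

View pics/s4.png

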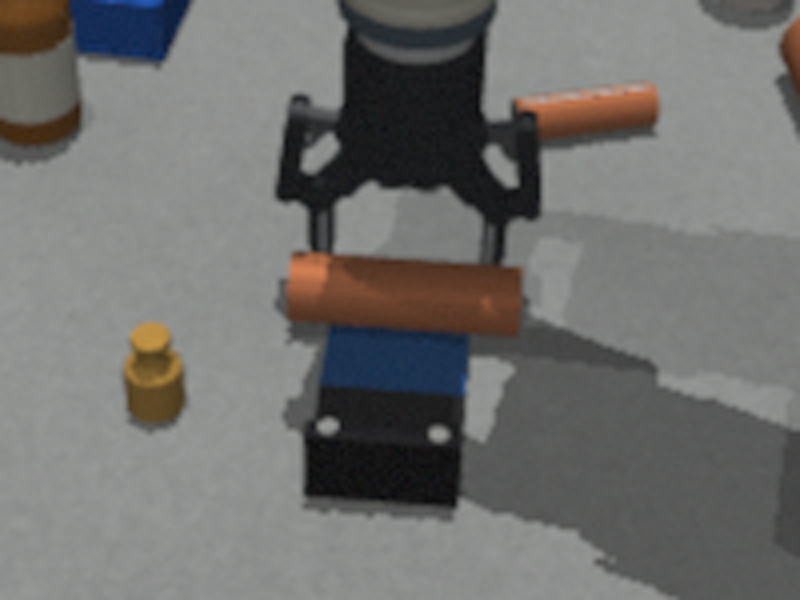

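Force rose to ~20 N back and up. The finger tips had risen slightly above the bar's axis and wedged it by friction. I back off, lower, and tilt the fingers ~20° (tips leading) so they push below the axis.

Request:
servo_tool(deltas=[{"x": 0.5, "y": -5, "z": 0, "rx": 0, "ry": 0, "rz": 0, "gripper": 1}, {"x": 1, "y": -11, "z": -2, "rx": 0, "ry": 0, "rz": 0, "gripper": 1}, {"x": 1.3, "y": -15, "z": -4, "rx": 0.06, "ry": 0.005, "rz": 0, "gripper": 1}, {"x": 1.3, "y": -15, "z": -6, "rx": 0.16, "ry": 0.014, "rz": 0, "gripper": 1}, {"x": 1.3, "y": -15, "z": -9, "rx": 0.26, "ry": 0.023, "rz": 0, "gripper": 1}, {"x": 1.3, "y": -15, "z": -11, "rx": 0.35, "ry": 0.031, "rz": 0, "gripper": 1}, {"x": 1.3, "y": -15, "z": -11, "rx": 0.35, "ry": 0.031, "rz": 0, "gripper": 1}])

```text
clock: 6.45
eef_pos: [518.0, -63.3, -4.5]
tcp_rot: [-3.138, -0.354, 1.648]
contact_force: [-1.0, -0.3, -0.0]
opening: 0.997
grasp_force: 0.0
```

```bash
python3 -c "
from look import *
look(20,[516,-30,22],'pics/s5.png','side'); print(r.sense()['contact_force'])"
```

```text
sleeve ((517.4342651367188, -37.96824264526367), (134.10009765625, 59.726810455322266), 5.224680423736572)
cradle frame: roll -104.9 along -0.9 tcp [517.7 -62.9  -4.3] 6.5
[ 0.15125075 -0.04366424 -0.5244532 ]
```

Request:
servo_tool(deltas=[{"x": -0.4, "y": 4, "z": 0, "rx": 0, "ry": 0, "rz": 0, "gripper": 1}, {"x": -0.8, "y": 9, "z": 0, "rx": 0, "ry": 0, "rz": 0, "gripper": 1}, {"x": -1.2, "y": 14, "z": 0, "rx": 0, "ry": 0, "rz": 0, "gripper": 1}, {"x": -1.7, "y": 19, "z": 0.3, "rx": 0, "ry": 0, "rz": 0, "gripper": 1}, {"x": -2.1, "y": 24, "z": 1, "rx": 0, "ry": 0, "rz": 0, "gripper": 1}, {"x": -2.6, "y": 29, "z": 1.8, "rx": 0, "ry": 0, "rz": 0, "gripper": 1}])

```text
clock: 7.1
eef_pos: [515.7, -32.0, -1.3]
tcp_rot: [-3.14, -0.351, 1.653]
contact_force: [0.7, -2.5, 0.9]
opening: 0.999
grasp_force: 1.1
```

```bash
python3 -c "
from look import *
look(24,[514,-10,22],None,'side'); print(r.sense()['contact_force'])"
```

```text
sleeve ((515.6158447265625, -13.570396423339844), (135.16555786132812, 58.42578125), 4.8800272941589355)
cradle frame: roll -80.4 along -0.5 tcp [515.3 -31.3  -1.3] 7.15
[0.04302443 0.98800327 0.08218327]
```

Climbing with ~2 N. Continue.

Request:
servo_tool(deltas=[{"x": -0.4, "y": 5, "z": 0.9, "rx": 0, "ry": 0, "rz": 0, "gripper": 1}, {"x": -0.9, "y": 10, "z": 1.7, "rx": 0, "ry": 0, "rz": 0, "gripper": 1}, {"x": -1.3, "y": 15, "z": 2.6, "rx": 0, "ry": 0, "rz": 0, "gripper": 1}, {"x": -1.8, "y": 20, "z": 3.4, "rx": 0, "ry": 0, "rz": 0, "gripper": 1}, {"x": -2.2, "y": 25, "z": 4.3, "rx": 0, "ry": 0, "rz": 0, "gripper": 1}, {"x": -2.7, "y": 30, "z": 5.1, "rx": 0, "ry": 0, "rz": 0, "gripper": 1}, {"x": -3.1, "y": 35, "z": 6, "rx": 0, "ry": 0, "rz": 0, "gripper": 1}, {"x": -3.6, "y": 40, "z": 6.8, "rx": 0, "ry": 0, "rz": 0, "gripper": 1}])

```text
clock: 7.95
eef_pos: [512.0, 7.7, 5.3]
tcp_rot: [-3.139, -0.351, 1.652]
contact_force: [-1.2, -2.9, 1.3]
opening: 1.002
grasp_force: 1.1
```

```bash
python3 -c "
from look import *
look(31,[512,32,30],None,'side'); print(r.sense()['contact_force'])"
```

```text
sleeve ((512.2620239257812, 26.642467498779297), (132.93161010742188, 57.261383056640625), 4.679783821105957)
cradle frame: roll -40.1 along -0.3 tcp [511.7   8.5   5.4] 8.0
[-0.36447649  0.60195158 -0.15268116]
```

Request:
servo_tool(deltas=[{"x": -0.4, "y": 5, "z": 0.8, "rx": 0, "ry": 0, "rz": 0, "gripper": 1}, {"x": -0.9, "y": 10, "z": 1.6, "rx": 0, "ry": 0, "rz": 0, "gripper": 1}, {"x": -1.3, "y": 14, "z": 2.3, "rx": 0, "ry": 0, "rz": 0, "gripper": 1}, {"x": -1.6, "y": 18, "z": 2.8, "rx": 0, "ry": 0, "rz": 0, "gripper": 1}, {"x": -1.8, "y": 21, "z": 3, "rx": 0, "ry": 0, "rz": 0, "gripper": 1}])

```text
clock: 8.5
eef_pos: [510.0, 29.0, 8.3]
tcp_rot: [-3.139, -0.352, 1.652]
contact_force: [-0.9, -0.2, 0.2]
opening: 0.996
grasp_force: 0.0
```

```bash
python3 -c "
from look import *
look(31,[510,55,30],None,'side'); print(r.sense()['contact_force'])"
```

```text
sleeve ((510.112060546875, 52.30829620361328), (133.86424255371094, 58.60980224609375), 3.911525249481201)
cradle frame: roll -14.3 along -0.2 tcp [509.8  29.2   8.2] 8.55
[-0.05744548  0.5938977  -0.4827218 ]
```

Request:
servo_tool(deltas=[{"x": 0, "y": 0, "z": 0, "rx": 0, "ry": 0, "rz": 0, "gripper": 1}, {"x": 0, "y": 0, "z": 0, "rx": 0, "ry": 0, "rz": 0, "gripper": 1}, {"x": 0, "y": 0, "z": 0, "rx": 0, "ry": 0, "rz": 0, "gripper": 1}, {"x": 0, "y": 0, "z": 0, "rx": 0, "ry": 0, "rz": 0, "gripper": 1}])

```text
clock: 8.95
eef_pos: [510.2, 28.2, 8.2]
tcp_rot: [-3.139, -0.351, 1.652]
contact_force: [-0.5, 0.0, -0.1]
opening: 1.001
grasp_force: 0.0
```

```bash
python3 -c "
from look import *
look(27,[510,60,30],None,'side'); print(r.sense()['contact_force'])"
```

```text
sleeve ((509.11541748046875, 60.757381439208984), (134.25721740722656, 54.22730255126953), 5.2476806640625)
cradle frame: roll -5.8 along -0.4 tcp [510.3  28.2   8.2] 9.0
[-0.05383877 -0.47383778  0.70957646]
```

Bar has dropped into the groove. Retract back and up, shutting and levelling the fingers, then check.

Request:
servo_tool(deltas=[{"x": 1, "y": -12, "z": 0, "rx": 0, "ry": 0, "rz": 0, "gripper": 1}, {"x": 2.5, "y": -30, "z": 10, "rx": 0, "ry": 0, "rz": 0, "gripper": 1}, {"x": 3, "y": -35, "z": 50, "rx": -0.05, "ry": -0.004, "rz": 0, "gripper": 1}, {"x": 3, "y": -35, "z": 95, "rx": -0.15, "ry": -0.013, "rz": 0, "gripper": 0}, {"x": 3, "y": -35, "z": 140, "rx": -0.25, "ry": -0.022, "rz": 0, "gripper": -1}, {"x": -20, "y": 0, "z": 170, "rx": -0.35, "ry": -0.031, "rz": 0, "gripper": -1}, {"x": -34, "y": 45, "z": 170, "rx": -0.35, "ry": -0.031, "rz": 0, "gripper": -1}, {"x": -38, "y": 95, "z": 170, "rx": -0.35, "ry": -0.031, "rz": 0, "gripper": -1}, {"x": -42, "y": 144, "z": 170, "rx": -0.35, "ry": -0.031, "rz": 0, "gripper": -1}, {"x": -46, "y": 193, "z": 170, "rx": -0.35, "ry": -0.031, "rz": 0, "gripper": -1}])

```text
clock: 10.0
eef_pos: [464.2, 222.6, 178.8]
tcp_rot: [3.141, 0.0, 1.652]
contact_force: [0.4, 0.5, -0.3]
opening: 0.0
grasp_force: 0.0
```

Request:
servo_tool(deltas=[{"x": -9, "y": 49, "z": -20, "rx": 0, "ry": 0, "rz": 0, "gripper": -1}, {"x": -15, "y": 97, "z": -40, "rx": 0, "ry": 0, "rz": 0, "gripper": -1}, {"x": -19, "y": 132, "z": -70, "rx": 0, "ry": 0, "rz": 0, "gripper": -1}, {"x": -19, "y": 132, "z": -90, "rx": 0, "ry": 0, "rz": 0, "gripper": -1}, {"x": -19, "y": 132, "z": -90, "rx": 0, "ry": 0, "rz": 0, "gripper": -1}])

```text
clock: 10.5
eef_pos: [443.6, 352.5, 85.4]
tcp_rot: [-3.137, 0.003, 1.654]
contact_force: [-0.2, -0.1, 0.8]
opening: 0.005
grasp_force: 0.0
```

```bash
python3 -c "
from look import *
look(27,[509,66,27],'pics/t6.png','top'); print(r.sense()['contact_force'],r.sense()['tcp_rot'],r.sense()['opening'])
a=r.grab_frame('side'); b=cv2.imread('pics/t6.png'); c=cv2.resize(a[200:430,200:420],None,fx=2,fy=2)
cv2.imwrite('pics/both.png',np.hstack([cv2.resize(b,(360,270)),c[:270,:440]]) if 0 else np.hstack([cv2.copyMakeBorder(cv2.resize(b,(360,270)),0,190,0,0,cv2.BORDER_CONSTANT),c]))"
```

```text
sleeve ((509.7225341796875, 66.34500122070312), (132.50840759277344, 39.69761657714844), 4.677919864654541)
cradle frame: roll -0.3 along 0.7 tcp [444.5 352.3  87. ] 10.55
[0.44755783 0.15740262 0.38324777] [-3.13877570e+00  2.30496659e-03  1.65342075e+00] -0.00423881660602873
```

View pics/both.png

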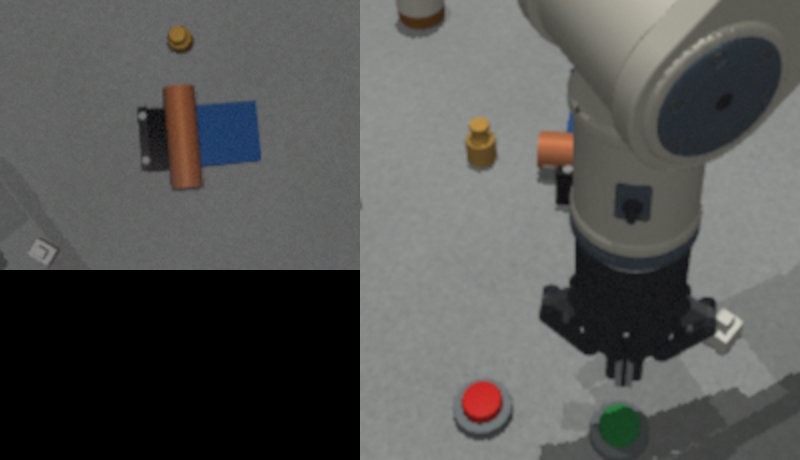

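Bar is seated at left-panel (182,137), in line with the groove and centred within 1 mm. The shut fingers are above the green button. Pressing.

Request:
servo_tool(deltas=[{"x": 0, "y": 2, "z": -30, "rx": 0, "ry": 0, "rz": 0, "gripper": -1}, {"x": 0, "y": 2, "z": -52, "rx": 0, "ry": 0, "rz": 0, "gripper": -1}, {"x": 0, "y": 2, "z": -60, "rx": 0, "ry": 0, "rz": 0, "gripper": -1}, {"x": 0, "y": 2, "z": -64, "rx": 0, "ry": 0, "rz": 0, "gripper": -1}, {"x": 0, "y": 2, "z": -67, "rx": 0, "ry": 0, "rz": 0, "gripper": -1}, {"x": 0, "y": 2, "z": -67, "rx": 0, "ry": 0, "rz": 0, "gripper": -1}])

```text
clock: 11.2
eef_pos: [446.1, 355.5, 22.2]
tcp_rot: [3.14, -0.001, 1.652]
contact_force: [-0.3, -0.5, -0.2]
opening: -0.002
grasp_force: 0.0
```

Request:
servo_tool(deltas=[{"x": -1, "y": -1, "z": -3, "rx": 0, "ry": 0, "rz": 0, "gripper": -1}, {"x": -1, "y": -1, "z": -5, "rx": 0, "ry": 0, "rz": 0, "gripper": -1}, {"x": -1, "y": -1, "z": -7, "rx": 0, "ry": 0, "rz": 0, "gripper": -1}, {"x": -1, "y": -1, "z": -8, "rx": 0, "ry": 0, "rz": 0, "gripper": -1}])

```text
clock: 11.6
eef_pos: [445.4, 355.1, 15.5]
tcp_rot: [3.14, -0.001, 1.653]
contact_force: [-4.1, -5.4, 36.0]
opening: 0.002
grasp_force: 18.3
```

36 N, well over the 5 N needed, so the button is on its end stop. Release and lift clear.

Request:
servo_tool(deltas=[{"x": 0, "y": 0, "z": 0, "rx": 0, "ry": 0, "rz": 0, "gripper": -1}, {"x": 0, "y": 0, "z": 15, "rx": 0, "ry": 0, "rz": 0, "gripper": -1}, {"x": 0, "y": 0, "z": 45, "rx": 0, "ry": 0, "rz": 0, "gripper": -1}, {"x": 0, "y": 0, "z": 90, "rx": 0, "ry": 0, "rz": 0, "gripper": -1}, {"x": -30, "y": 30, "z": 130, "rx": 0, "ry": 0, "rz": 0, "gripper": -1}, {"x": -60, "y": 60, "z": 160, "rx": 0, "ry": 0, "rz": 0, "gripper": -1}, {"x": -60, "y": 60, "z": 160, "rx": 0, "ry": 0, "rz": 0, "gripper": -1}])

```text
clock: 12.3
eef_pos: [383.0, 417.4, 176.9]
tcp_rot: [3.139, -0.004, 1.654]
contact_force: [1.3, -0.8, -0.3]
opening: -0.002
grasp_force: 0.0
```

```bash
python3 -c "
from look import *
look(27,[509,66,27],'pics/t7.png','top'); print(r.sense()['contact_force'])
cv2.imwrite('pics/fin.png',r.grab_frame('side'))"
```

```text
sleeve ((509.8357238769531, 66.2936782836914), (132.3115234375, 39.81011962890625), 4.7913336753845215)
cradle frame: roll -0.4 along 0.8 tcp [383. 417. 176.] 12.35
[0.00798153 0.21987915 0.56318773]
```

View pics/fin.png

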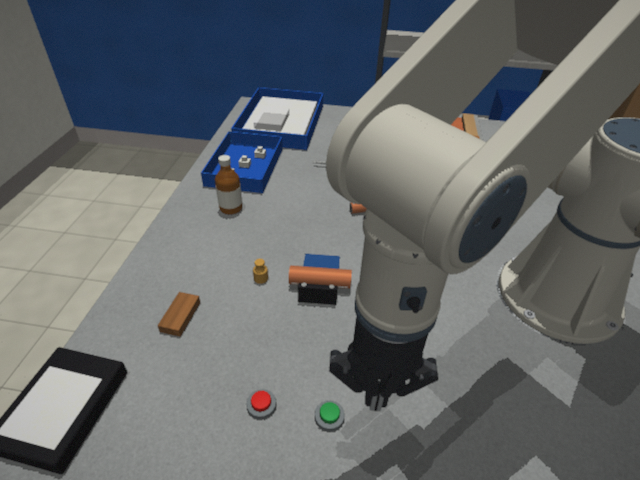

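The bar is still seated and centred at (320,276). The green button is back up at (330,412), the red one is untouched at (261,401), and the arm is clear.

```bash
python3 -c "
from rig import r
print(r.sign_off())"
```

```text
the job is handed in; nothing more can be done
None
```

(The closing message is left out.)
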